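Seat the reference block and hold the target flap at its balance point

ROBOT

A 7-joint arm with a two-finger parallel gripper is mounted at the origin on a cart in front of the work surface, level with it; the furniture and walls round the work are solid. World frame = base frame: x ahead of the robot, y to its left, z up, the work surface at z = 0. Lengths are in m, angles in rad, forces in N, time in s.
With the tool pointing down it reaches from about 0.425 to 0.95 m from the base axis. Payload 4.7 kg.
Tool frame: the origin (TCP) lies midway between the tips of the shut fingers; the grasp point (between the pads) lies 19 mm behind it (bot.tcp_to_grasp is the distance from the TCP to the grasp point, in m); x points along the fingers, z is the direction in which the jaws open and shut, and the axes are right-handed (so a half turn about x gives the same grasp; the last joint's range is limited). The gripper opens to 85 mm and grips with 20 to 120 N. Pads are 22 mm wide; open, the fingers measure 114 mm over their backs; the gripper's body (76 mm by 85 mm) begins 54 mm behind the grasp point. The pads swing forward as they close: fully open they stand 13 mm farther back than shut.
Start: joints at [-1.256, 0.469, -0.049, 1.532, 0.024, 1.141, -0.082], TCP at [0.227, 0.636, 0.231] pointing down, gripper open.
Joint ranges: [-2.59, 2.59], [-0.33, 1.99], [-1.39, 1.29], [0.1, 2.45], [-1.04, 4.18], [0.21, 1.99], [-2.66, 2.66]. Speed limits (rad/s): [2.57, 2.57, 3.14, 3.14, 3.14, 3.14, 3.14].

INTERFACE

Orientations are given as a rotation vector (axis times angle).
In Python, from bench import sensors, viewer, bot gives the robot as it stands. The module is installed in compiled form; this text tells all that it offers.
- The arm moves only by the shell command python3 -m crank 'ROWS'. ROWS is JSON, a list of rows, each an object of numbers: "dx", "dy", "dz": the shift along the tool's x, y, z in cm; "rx", "ry", "rz": the turn, a rotation vector about the tool's x, y, z in rad; "jaw": the closure, from 0 (fully open) to 1 (shut). In form: [{"dx": .., "dy": .., "dz": .., "rx": .., "ry": .., "rz": .., "jaw": ..}, ...]. A call has 1 to 20 rows; each row is the pose to reach, as a shift and turn from the pose measured when the call began, along the tool's axes at that moment; what a row does not reach only later rows make up. A row lasts 1/10 s, in which the tool goes at most 50 mm and 8.59 degrees, less where a joint would pass 70% of its speed; a pose out of reach is approached as far as the arm can. A call with a gripper value outside its range is refused whole. The fingers move at their own pace and stop on an object; the grip force is fixed at half the most. Time passes only in rows, so rows that repeat a pose let the fingers close. It gives the time, the measured TCP pose, the force and the opening at its end, in the units of the state.
- sensors.get_state(): the state, without advancing time (a new reading comes with each control period).
- viewer.read_camera(name): name is "side" or "top" or "wrist"; returns a dict with "pixels" (400x640x3 uint8, red, green, blue), "fx", "fy", "cx", "cy" (pixels), "origin" and "attitude" of the camera in the world. Camera axes: x right, y up, looking along -z (the intrinsics and any distortion apply to the point x, -y, -z); pixel columns grow to the right and rows downward; lengths in m; the calibration is good to about 2 mm. A picture is of the moment at which its call begins. There is no depth.
- bot.finish_job(): hands the job in, once; it reports no verdict.
The state is a dict: "time_s": time; "joint_pos": joint angles; "joint_vel": joint speeds; "tau": joint torques, N m; "position": TCP position; "orientation": TCP orientation; "contact_force": force on the tool from outside, world axes, zero at the start; "moment": the same for the moment, N m; "gripper_width": opening from 0.0 (shut) to 1.0 (fully open).
Only numpy, scipy, OpenCV 4.12 (cv2) and the standard library are available. Lean on these libraries where they do the work, as an engineer would, in place of code of your own. Each camera call takes 0.05 s, during which the arm holds its last target.

TASK

Seat the dark steel reference block flat and square on the floor of the fixture's rectangular nest, and let go of it. Then take the fixture's white hinged flap by its cross bar, swing it up from its back stop to its over-centre balance point, where it stands upright, and finish while still holding it there: it has no stay, so never let it drop. Leave the loupe, brass weight, loose circuit board and tip cleaner where they are.

Things in the scene. Friction and masses are not known exactly. Their poses are not given: they have to be found in the camera images.
- block_center (a point): Centre, 22 mm above the underside, of a loose dark steel block, 0.2 kg, 44 mm high: base 60 (x) x 46 (y) mm, 14 mm thick (lowest 3 mm stepped in by 2 mm all round), and on it an upright rib 44 mm long (x), 16 mm wide (y), 30 mm high, to be gripped across its 16 mm. z up, same after half a turn. Starts upright on the bench.
- block_foot (a point): Centre of the underside of the reference block, axes as those of the block.
- nest (a point): Floor centre of the nest, a rectangular pocket 64 (x) x 50 (y) mm, 10 mm deep, 3 mm chamfer at the mouth, in an aluminium plate 120 x 104 mm fixed to the bench. Floor 22 mm, plate top 32 mm above the bench. x points towards the flap's hinge (to the robot's left); y along the hinge axis; z up. The block's 60 mm side goes along x, either way round.
- flap_hinge (a point): Middle of the flap's hinge axis, between two grey lugs: 62 mm from the nest centre along the nest's x, 85 mm above the bench. The axis runs along the nest's y. Lugs: tops 97 mm above the bench, 104 mm over their outsides. Round it: yellow crates stand either side of the robot's base; the left one, from 0.2 m to the left of the base axis and 71 mm high, can stop a wide shoulder turning left.
- flap_bar (a point): Middle of the flap's cross bar: fixed round steel bar, 12 mm diameter, parallel to the hinge axis and 108 mm from it, an arm at each end (71 mm free between them), 40 mm free between bar and panel. Pinch it from above at its middle, a finger either side; it turns between the pads as the flap swings. White panel: 82 mm wide, 8 mm thick, 8 to 62 mm from the axis.
- flap (a joint): Angle of the white flap, rad. 0: level over the nest; 1.571: straight up over its hinge, the balance point (bar right above the hinge axis); 1.96: leaning away from the nest on its back stop, where it starts. Nearly no friction: the flap (about 0.3 kg) drops either way if let go.
- loupe: Bystander: black round eye loupe, 68 x 38 x 34 mm, origin at its underside.
- weight: Bystander: turned brass weight, 40 mm in diameter, 58 mm high, origin at its underside.
- board1: Bystander: loose green circuit board, 48 x 62 x 10 mm, origin at its underside.
- tip_cleaner: Bystander: black round soldering tip cleaner, 72 mm in diameter, 55 mm high, origin at its underside.
Not all that is in view belongs to the job. What is shaped like the part that bears block_center but green or turquoise is not meant.

How it is judged:
By the outcome, as a careful person would: the job done as asked, in the order asked, and still so for the second after the job is handed in, while the arm keeps its last pose, push and grip.
It also fails if it takes over 51 s, if anything falls off the work surface, if the arm or the gripper's body presses on something with over 40 N, if the wrist force passes 120 N, or if a joint passes its speed limit or range.

## Working session

There is one attempt and no reset: what is moved stays moved. The work goes in short steps, Python scripts to look and compute and a shell command to move; the robot and the scene stay as the last step left them, time stands still between calls to the robot, and variables do not carry over. Pictures are saved under pics/ and viewed, and the job is handed in when it is done.

```bash
mkdir -p pics; ls; python3 - <<'E'
from bench import sensors, viewer, bot
import cv2
s=sensors.get_state()
for k,v in s.items(): print(k,v)
print(bot.tcp_to_grasp)
for n in ("side","top","wrist"):
    c=viewer.read_camera(n)
    cv2.imwrite(f"pics/{n}0.png",c["pixels"][:,:,::-1])
    print(n,{k:v for k,v in c.items() if k!="pixels"})
E
```

```text
pics
time_s 0.0
joint_pos [-1.25589932  0.46944136 -0.04858987  1.53371188  0.02406468  1.14102107
 -0.08230843]
joint_vel [-0.00095503 -0.00132366  0.00084487  0.00068865 -0.00039948  0.00081734
 -0.00059043]
tau [-2.17762731e-04 -5.10299993e+01 -4.69289732e-02 -2.37708306e+01
  1.07149832e-02  7.58831768e-03  5.75947823e-06]
position [0.22730028 0.63493909 0.23025386]
orientation [-0.95352979  1.3541031   0.95156581]
contact_force [ 1.28410562 -0.12647507  0.15762546]
moment [ 0.00687129 -0.01986525 -0.008093  ]
gripper_width 1.0014306424838242
0.0187
side {'fx': 361.769732347387, 'fy': 361.769732347387, 'cx': 320.7960229546551, 'cy': 203.85128161158184, 'origin': array([0.46060156, 0.74699987, 0.55322674]), 'attitude': array([ 0.03441095, -1.61694765, -2.59461461])}
top {'fx': 489.14831957127416, 'fy': 489.14831957127416, 'cx': 326.3263987074036, 'cy': 200.55721873621732, 'origin': array([ 0.36189565, -0.25049756,  1.47838085]), 'attitude': array([ 0.09170192, -0.06457573, -1.5687698 ])}
wrist {'fx': 349.9487821098026, 'fy': 349.9487821098026, 'cx': 325.19061814952823, 'cy': 195.31042624633926, 'origin': array([0.16303758, 0.65801364, 0.37340632]), 'attitude': array([-0.23679789, -0.16561696,  1.21936074])}
```

View pics/side0.png

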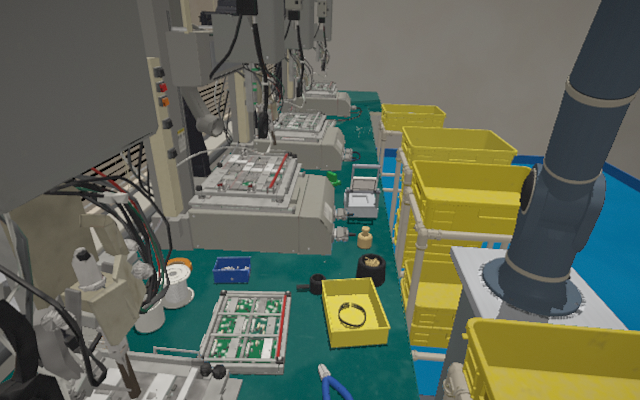

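View pics/top0.png

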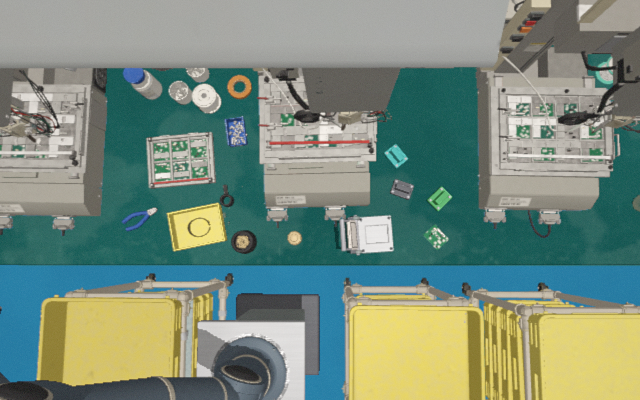

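View pics/wrist0.png

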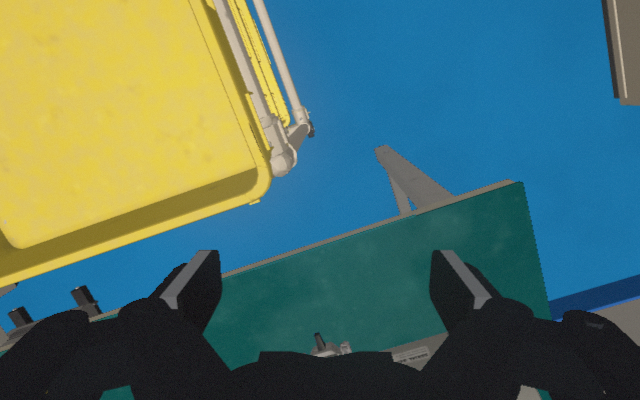

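```bash
cat > h.py <<'E'
import numpy as np, cv2
from scipy.spatial.transform import Rotation as R
from bench import sensors, viewer, bot
def snap(n,f=None):
    c=viewer.read_camera(n)
    if f: cv2.imwrite(f"pics/{f}.png",c["pixels"][:,:,::-1])
    return c
def ray(c,u,v):
    d=np.array([(u-c["cx"])/c["fx"],-(v-c["cy"])/c["fy"],-1.])
    return np.array(c["origin"]),R.from_rotvec(c["attitude"]).apply(d)
def onz(c,u,v,z):
    o,d=ray(c,u,v); return o+d*(z-o[2])/d[2]
def proj(c,p):
    q=R.from_rotvec(c["attitude"]).inv().apply(np.atleast_2d(p)-c["origin"])
    return np.c_[c["cx"]+c["fx"]*q[:,0]/-q[:,2], c["cy"]-c["fy"]*q[:,1]/-q[:,2]]
def crop(c,u0,v0,u1,v1,k,f):
    im=c["pixels"][v0:v1,u0:u1,::-1]
    im=cv2.resize(im,None,fx=k,fy=k,interpolation=cv2.INTER_CUBIC); cv2.imwrite(f"pics/{f}.png",im)
E
python3 - <<'E'
from h import *
c=snap("top"); crop(c,320,130,460,260,5,"topcrop")
for n,u,v,z in [("blk",402,186,.044),("nest",378,233,.03),("green",440,199,.04)]: print(n,onz(c,u,v,z))
E
```

```text
blk [ 0.54817123 -0.44867747  0.044     ]
nest [ 0.41023431 -0.3780169   0.03      ]
green [ 0.5100143  -0.56031087  0.04      ]
```

View pics/topcrop.png

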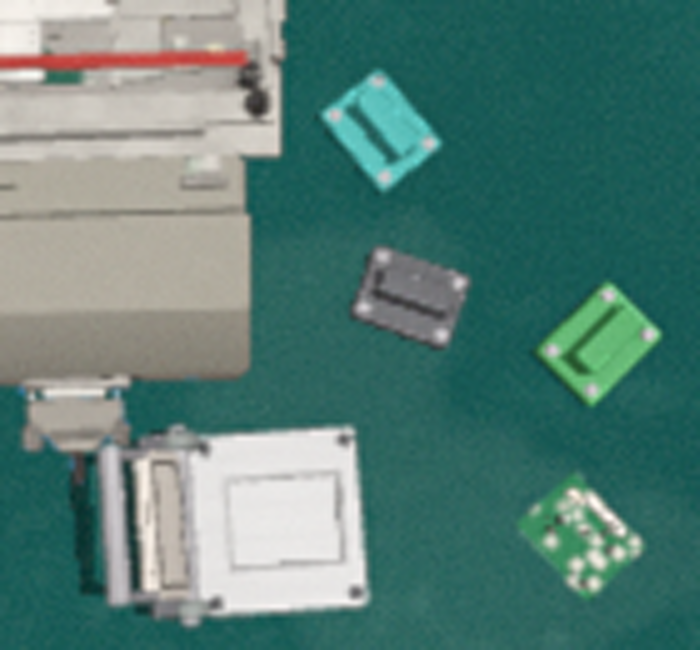

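```bash
python3 - <<'E'
from h import *
c=snap("side"); t=snap("top"); crop(c,180,60,400,260,3.5,"sidecrop")
print("machine near-front bottom",onz(c,332,252,0))
o,d=ray(c,325,196); print([ (o+d*s).round(3) for s in (1,1.05,1.1)])
def tp(u,v,z): return onz(t,320+(u+.5)/5-.5,130+(v+.5)/5-.5,z)
B=[tp(*p,.014) for p in [(380,248),(468,276),(443,347),(352,316)]]
N=[tp(*p,.032) for p in [(228,480),(338,470),(345,558),(233,570)]]
P=[tp(*p,.032) for p in [(200,432),(355,428),(368,602),(205,612)]]
for n,X in (("B",B),("N",N),("P",P)):
    X=np.array(X); print(n,X.mean(0).round(4),[np.linalg.norm(X[i]-X[(i+1)%4]).round(4) for i in range(4)],
      np.degrees(np.arctan2(*(X[0]-X[1]+X[3]-X[2])[[1,0]])).round(1),np.degrees(np.arctan2(*(X[0]-X[3]+X[1]-X[2])[[1,0]])).round(1))
for z in (0,.1,.2,.3): print("mach front corners top view",z,onz(t,264,207,z).round(3),onz(t,370,206,z).round(3),onz(t,264,166,z).round(3))
print(proj(t,[[.227,.635,.23],[0.45,0,.0],[.45,0,.3]]).round())
E
```

```text
machine near-front bottom [ 0.48507603 -0.08229699  0.        ]
[array([ 0.514, -0.159,  0.132]), array([ 0.517, -0.204,  0.111]), array([ 0.519, -0.249,  0.089])]
B [ 0.5432 -0.4519  0.014 ] [np.float64(0.0553), np.float64(0.0457), np.float64(0.0574), np.float64(0.0447)] 71.5 -21.4
N [ 0.4087 -0.3743  0.032 ] [np.float64(0.0652), np.float64(0.0519), np.float64(0.0662), np.float64(0.053)] 95.7 3.4
P [ 0.4095 -0.3719  0.032 ] [np.float64(0.0916), np.float64(0.1026), np.float64(0.0958), np.float64(0.106)] 92.6 2.4
mach front corners top view 0 [ 0.49  -0.035  0.   ] [ 0.493 -0.357  0.   ] [ 0.616 -0.034  0.   ]
mach front corners top view 0.1 [ 0.481 -0.05   0.1  ] [ 0.484 -0.35   0.1  ] [ 0.599 -0.048  0.1  ]
mach front corners top view 0.2 [ 0.473 -0.064  0.2  ] [ 0.475 -0.343  0.2  ] [ 0.582 -0.063  0.2  ]
mach front corners top view 0.3 [ 0.464 -0.079  0.3  ] [ 0.466 -0.336  0.3  ] [ 0.564 -0.078  0.3  ]
[[-13. 302.]
 [252. 220.]
 [231. 213.]]
```

View pics/sidecrop.png

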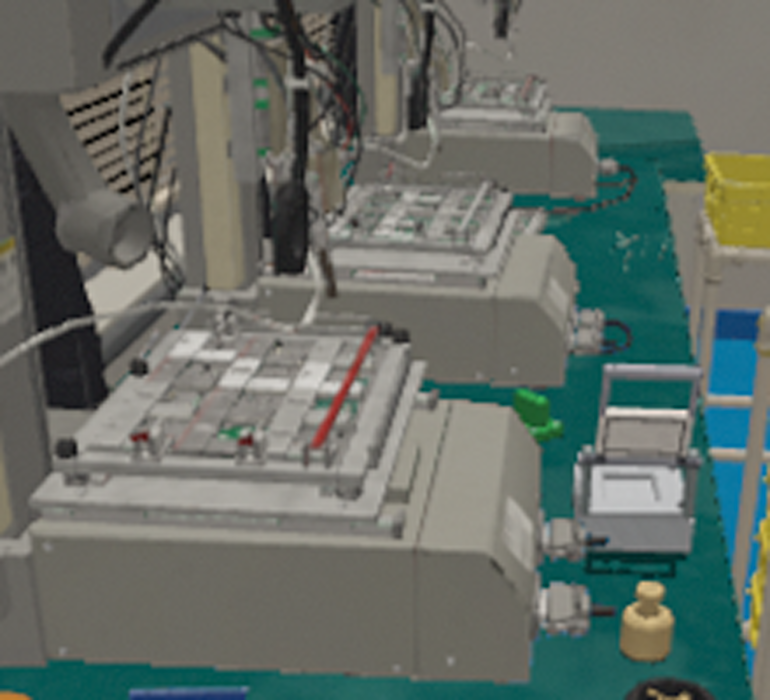

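```bash
cat >> h.py <<'E'
def rel(p,zaz,s=None):
    """cm shift in tool axes + rotvec to reach TCP p, tool down with jaw axis at azimuth zaz (deg, mod 180 nearest)"""
    s=s or sensors.get_state()
    Rc=R.from_rotvec(s["orientation"]); M=Rc.as_matrix()
    best=None
    for k in (-360,-180,0,180,360):
        a=np.radians(zaz+k); z=np.array([np.cos(a),np.sin(a),0]); x=np.array([0,0,-1.]); y=np.cross(z,x)
        r=(Rc.inv()*R.from_matrix(np.c_[x,y,z])).as_rotvec()
        if best is None or np.linalg.norm(r)<np.linalg.norm(best): best=r
    d=M.T@(np.array(p)-s["position"])*100
    return d.round(2),best.round(3)
E
python3 - <<'E'
from h import *
s=sensors.get_state(); print(R.from_rotvec(s["orientation"]).as_matrix().round(3))
for az in (70,50,30,10,-10,-30):
    a=np.radians(az); print(az,rel([.5*np.cos(a),.5*np.sin(a),.31],az-90+0))
print(rel([.543,-.452,.2],-21))
print(rel([.543,-.452,.2],159))
E
```

```text
[[-0.    -0.941  0.337]
 [-0.001  0.337  0.941]
 [-1.     0.    -0.001]]
70 (array([ -7.89,  -0.27, -17.49]), array([-1.566, -0.   , -0.   ]))
50 (array([ -7.89, -17.35, -20.59]), array([-1.217, -0.   , -0.   ]))
30 (array([ -7.89, -32.34, -29.35]), array([-0.867, -0.001, -0.   ]))
10 (array([ -7.88, -43.44, -42.71]), array([-0.518, -0.001, -0.   ]))
-10 (array([ -7.87, -49.29, -59.06]), array([-0.169, -0.001, -0.   ]))
-30 (array([ -7.86, -49.2 , -76.43]), array([ 0.18 , -0.001,  0.   ]))
(array([  3.15, -66.36, -91.73]), array([-1.548, -0.   , -0.   ]))
(array([  3.15, -66.36, -91.73]), array([-1.548, -0.   , -0.   ]))
```

```bash
python3 -m crank '[{"dx":-7.9,"dy":-0.3,"dz":-17.5},{"dx":-7.9,"dy":-0.3,"dz":-17.5},{"dx":-7.9,"dy":-0.3,"dz":-17.5},{"dx":-7.9,"dy":-0.3,"dz":-17.5},{"dx":-7.9,"dy":-17.4,"dz":-20.6,"rx":0.35},{"dx":-7.9,"dy":-17.4,"dz":-20.6,"rx":0.35},{"dx":-7.9,"dy":-17.4,"dz":-20.6,"rx":0.35},{"dx":-7.9,"dy":-17.4,"dz":-20.6,"rx":0.35},{"dx":-7.9,"dy":-32.3,"dz":-29.4,"rx":0.7},{"dx":-7.9,"dy":-32.3,"dz":-29.4,"rx":0.7},{"dx":-7.9,"dy":-32.3,"dz":-29.4,"rx":0.7},{"dx":-7.9,"dy":-32.3,"dz":-29.4,"rx":0.7},{"dx":-7.9,"dy":-43.4,"dz":-42.7,"rx":1.05},{"dx":-7.9,"dy":-43.4,"dz":-42.7,"rx":1.05},{"dx":-7.9,"dy":-43.4,"dz":-42.7,"rx":1.05},{"dx":-7.9,"dy":-43.4,"dz":-42.7,"rx":1.05},{"dx":-7.9,"dy":-49.3,"dz":-59.1,"rx":1.4},{"dx":-7.9,"dy":-49.3,"dz":-59.1,"rx":1.4},{"dx":-7.9,"dy":-49.3,"dz":-59.1,"rx":1.4},{"dx":-7.9,"dy":-49.3,"dz":-59.1,"rx":1.4}]'
python3 - <<'E'
from h import *
s=sensors.get_state(); print(s["joint_pos"].round(2))
print(rel([.40,-.35,.31],-32)); print(rel([.52,-.45,.25],-21))
E
```

```text
[-1.26  0.47 -0.05  1.53  0.02  1.14 -0.08]
(array([ -7.85, -49.46, -86.95]), array([-1.356, -0.   , -0.   ]))
(array([ -1.85, -64.13, -92.32]), array([-1.548, -0.   , -0.   ]))invalid input
```

```bash
python3 -m crank '[{"dx":-7.9,"dy":-0.3,"dz":-17.5,"rx":0,"ry":0,"rz":0,"jaw":0},{"dx":-7.9,"dy":-0.3,"dz":-17.5,"rx":0,"ry":0,"rz":0,"jaw":0},{"dx":-7.9,"dy":-0.3,"dz":-17.5,"rx":0,"ry":0,"rz":0,"jaw":0},{"dx":-7.9,"dy":-0.3,"dz":-17.5,"rx":0,"ry":0,"rz":0,"jaw":0},{"dx":-7.9,"dy":-17.4,"dz":-20.6,"rx":0.35,"ry":0,"rz":0,"jaw":0},{"dx":-7.9,"dy":-17.4,"dz":-20.6,"rx":0.35,"ry":0,"rz":0,"jaw":0},{"dx":-7.9,"dy":-17.4,"dz":-20.6,"rx":0.35,"ry":0,"rz":0,"jaw":0},{"dx":-7.9,"dy":-17.4,"dz":-20.6,"rx":0.35,"ry":0,"rz":0,"jaw":0},{"dx":-7.9,"dy":-32.3,"dz":-29.4,"rx":0.7,"ry":0,"rz":0,"jaw":0},{"dx":-7.9,"dy":-32.3,"dz":-29.4,"rx":0.7,"ry":0,"rz":0,"jaw":0},{"dx":-7.9,"dy":-32.3,"dz":-29.4,"rx":0.7,"ry":0,"rz":0,"jaw":0},{"dx":-7.9,"dy":-32.3,"dz":-29.4,"rx":0.7,"ry":0,"rz":0,"jaw":0},{"dx":-7.9,"dy":-43.4,"dz":-42.7,"rx":1.05,"ry":0,"rz":0,"jaw":0},{"dx":-7.9,"dy":-43.4,"dz":-42.7,"rx":1.05,"ry":0,"rz":0,"jaw":0},{"dx":-7.9,"dy":-43.4,"dz":-42.7,"rx":1.05,"ry":0,"rz":0,"jaw":0},{"dx":-7.9,"dy":-43.4,"dz":-42.7,"rx":1.05,"ry":0,"rz":0,"jaw":0},{"dx":-7.9,"dy":-49.3,"dz":-59.1,"rx":1.4,"ry":0,"rz":0,"jaw":0},{"dx":-7.9,"dy":-49.3,"dz":-59.1,"rx":1.4,"ry":0,"rz":0,"jaw":0},{"dx":-7.9,"dy":-49.3,"dz":-59.1,"rx":1.4,"ry":0,"rz":0,"jaw":0},{"dx":-7.9,"dy":-49.3,"dz":-59.1,"rx":1.4,"ry":0,"rz":0,"jaw":0}]'
python3 - <<'E'
from h import *
s=sensors.get_state(); print(s["joint_pos"].round(2))
print(rel([.40,-.35,.31],-32)); print(rel([.52,-.45,.25],-21))
E
```

```text
time_s: 2.3
position: [0.4915, -0.0923, 0.3109]
orientation: [0.14, 1.565, -0.143]
contact_force: [0.7, -0.1, 0.5]
gripper_width: 1.005
[-0.46  0.11  0.62  1.86 -0.07  1.19  0.01]
(array([  0.12, -26.99,  -4.38]), array([0.378, 0.001, 0.001]))
(array([  6.15, -34.67,   9.21]), array([0.186, 0.001, 0.001]))
```

```bash
python3 - <<'E'
from h import *
print(rel([.48,-.45,.30],-21))
E
python3 -m crank '[{"dx":0.5,"dy":-18,"dz":2,"rx":0.1,"ry":0,"rz":0,"jaw":0},{"dx":0.5,"dy":-18,"dz":2,"rx":0.1,"ry":0,"rz":0,"jaw":0},{"dx":0.5,"dy":-18,"dz":2,"rx":0.1,"ry":0,"rz":0,"jaw":0},{"dx":0.5,"dy":-18,"dz":2,"rx":0.1,"ry":0,"rz":0,"jaw":0},{"dx":1,"dy":-35.5,"dz":5,"rx":0.19,"ry":0,"rz":0,"jaw":0},{"dx":1,"dy":-35.5,"dz":5,"rx":0.19,"ry":0,"rz":0,"jaw":0},{"dx":1,"dy":-35.5,"dz":5,"rx":0.19,"ry":0,"rz":0,"jaw":0},{"dx":1,"dy":-35.5,"dz":5,"rx":0.19,"ry":0,"rz":0,"jaw":0},{"dx":1,"dy":-35.5,"dz":5,"rx":0.19,"ry":0,"rz":0,"jaw":0}]'
python3 - <<'E'
from h import *
s=sensors.get_state(); print(s["joint_pos"].round(2))
c=snap("wrist","w1"); print(c["origin"],c["attitude"]); print(proj(c,[[.543,-.452,.014],[.409,-.373,.032]]))
E
```

```text
(array([  1.14, -35.4 ,   5.28]), array([0.186, 0.001, 0.001]))
time_s: 3.2
position: [0.4746, -0.4551, 0.3009]
orientation: [0.292, 1.551, -0.299]
contact_force: [-0.1, -0.3, -0.5]
gripper_width: 0.997
[ 0.17  0.47  0.78  1.52 -0.33  1.29  0.61]
[ 0.49902108 -0.39157223  0.44361695] [-0.27136053  0.05097822 -0.37448665]
[[376.97733848 131.03927879]
 [245.79994654 111.15850626]]
```

View pics/w1.png

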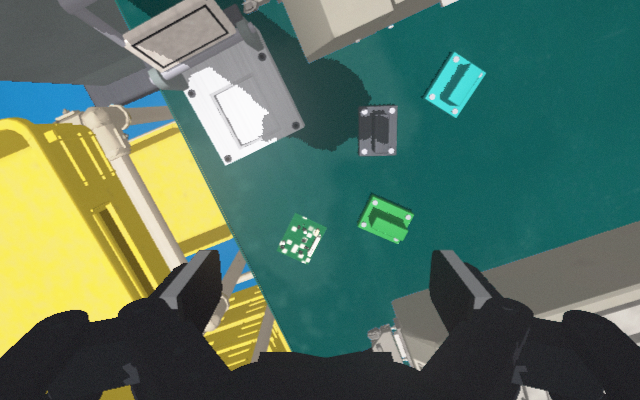

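```bash
python3 - <<'E'
from h import *
im=cv2.imread("pics/w1.png")
cv2.imwrite("pics/w1b.png",cv2.resize(im[90:170,340:420],None,fx=7,fy=7,interpolation=cv2.INTER_CUBIC))
cv2.imwrite("pics/w1n.png",cv2.resize(im[0:175,120:320],None,fx=3.4,fy=3.4,interpolation=cv2.INTER_CUBIC))
E
```

```text
(no output)
```

View pics/w1b.png

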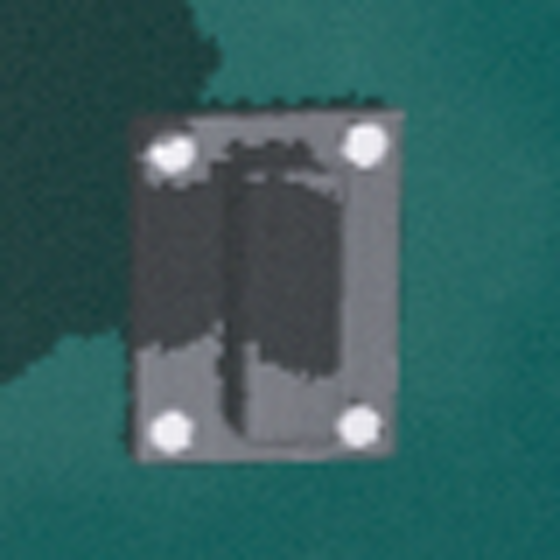

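View pics/w1n.png

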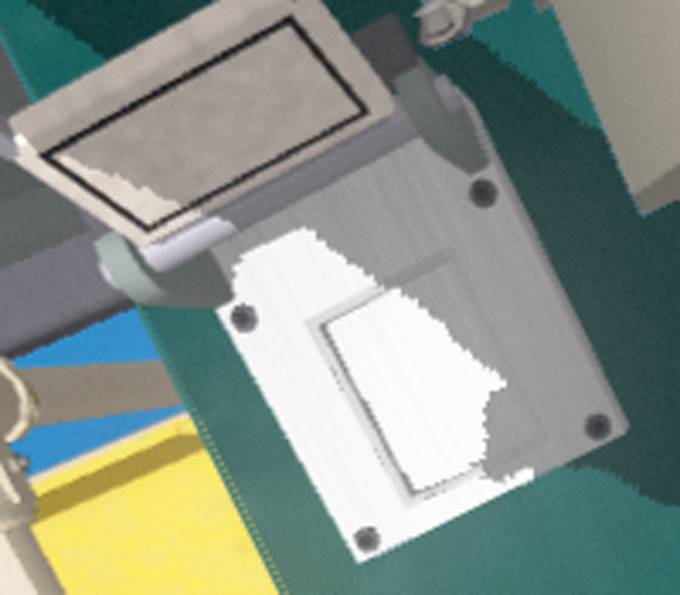

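```bash
python3 - <<'E'
from h import *
c=snap("wrist")
def q(pts,k,ou,ov,z): return np.array([onz(c,ou+(u+.5)/k-.5,ov+(v+.5)/k-.5,z) for u,v in pts])
def rep(n,X):
    print(n,X.mean(0).round(4),[np.linalg.norm(X[i]-X[(i+1)%4]).round(4) for i in range(4)],
      np.degrees(np.arctan2(*(X[0]-X[1]+X[3]-X[2])[[1,0]])).round(1),np.degrees(np.arctan2(*(X[0]-X[3]+X[1]-X[2])[[1,0]])).round(1))
rep("screws",q([(171,154),(366,145),(359,426),(170,431)],7,340,90,.014))
rep("base",q([(135,117),(403,113),(393,458),(133,461)],7,340,90,.014))
rep("rib",q([(252,178),(342,178),(340,442),(246,440)],7,340,90,.044))
rep("plate screws",q([(244,318),(483,192),(598,427),(367,540)],3.4,120,0,.032))
rep("mouth",q([(305,320),(447,250),(547,442),(410,507)],3.4,120,0,.032))
rep("floor",q([(320,327),(445,262),(530,440),(415,494)],3.4,120,0,.022))
E
```

```text
screws [ 0.5452 -0.4489  0.014 ] [np.float64(0.0333), np.float64(0.0481), np.float64(0.0332), np.float64(0.0475)] 160.6 70.1
base [ 0.5451 -0.4487  0.014 ] [np.float64(0.0456), np.float64(0.059), np.float64(0.0459), np.float64(0.0589)] 159.3 69.9
rib [ 0.5452 -0.4494  0.044 ] [np.float64(0.0143), np.float64(0.0423), np.float64(0.0154), np.float64(0.0419)] 157.9 70.2
plate screws [ 0.4092 -0.3673  0.032 ] [np.float64(0.0902), np.float64(0.0827), np.float64(0.0902), np.float64(0.0823)] -175.8 94.0
mouth [ 0.4094 -0.3706  0.032 ] [np.float64(0.0532), np.float64(0.0692), np.float64(0.0531), np.float64(0.0694)] -176.8 94.9
floor [ 0.4072 -0.3703  0.022 ] [np.float64(0.0486), np.float64(0.0646), np.float64(0.0455), np.float64(0.0637)] -176.4 94.0
```

```bash
python3 - <<'E'
from h import *
print(rel([.5452,-.449,.09],-20)); 
E
```

```text
(array([21.1 ,  2.64,  6.3 ]), array([-0.022,  0.   ,  0.001]))
```

```bash
python3 -m crank '[{"dx":10,"dy":2.64,"dz":6.3,"rx":-0.022,"ry":0,"rz":0,"jaw":0.5},{"dx":10,"dy":2.64,"dz":6.3,"rx":-0.022,"ry":0,"rz":0,"jaw":0.5},{"dx":21,"dy":2.64,"dz":6.3,"rx":-0.022,"ry":0,"rz":0,"jaw":0.5},{"dx":21,"dy":2.64,"dz":6.3,"rx":-0.022,"ry":0,"rz":0,"jaw":0.5},{"dx":21,"dy":2.64,"dz":6.3,"rx":-0.022,"ry":0,"rz":0,"jaw":0.5},{"dx":21,"dy":2.64,"dz":6.3,"rx":-0.022,"ry":0,"rz":0,"jaw":0.5},{"dx":21,"dy":2.64,"dz":6.3,"rx":-0.022,"ry":0,"rz":0,"jaw":0.5}]'
python3 - <<'E'
from h import *
print(rel([.5452,-.449,.018],-20)); c=snap("wrist","w2"); print(proj(c,[[.5452,-.449,.044]]))
E
```

```text
time_s: 4.0
position: [0.5462, -0.448, 0.092]
orientation: [0.272, 1.552, -0.273]
contact_force: [0.4, -0.4, 0.3]
gripper_width: 0.505
(array([ 7.4 , -0.13, -0.07]), array([0.002, 0.001, 0.001]))
[[324.94843654 221.80241761]]
```

View pics/w2.png

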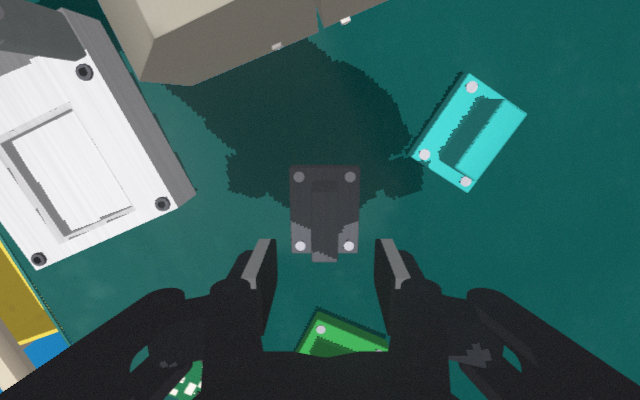

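```bash
python3 -m crank '[{"dx":3.5,"dy":-0.1,"dz":0,"rx":0,"ry":0,"rz":0,"jaw":0.5},{"dx":6,"dy":-0.1,"dz":0,"rx":0,"ry":0,"rz":0,"jaw":0.5},{"dx":7.3,"dy":-0.1,"dz":0,"rx":0,"ry":0,"rz":0,"jaw":0.5},{"dx":7.4,"dy":-0.1,"dz":0,"rx":0,"ry":0,"rz":0,"jaw":0.5},{"dx":7.4,"dy":-0.1,"dz":0,"rx":0,"ry":0,"rz":0,"jaw":0.5}]'
python3 -m crank '[{"dx":0,"dy":0,"dz":0,"rx":0,"ry":0,"rz":0,"jaw":1},{"dx":0,"dy":0,"dz":0,"rx":0,"ry":0,"rz":0,"jaw":1},{"dx":0,"dy":0,"dz":0,"rx":0,"ry":0,"rz":0,"jaw":1},{"dx":0,"dy":0,"dz":0,"rx":0,"ry":0,"rz":0,"jaw":1},{"dx":0,"dy":0,"dz":0,"rx":0,"ry":0,"rz":0,"jaw":1},{"dx":0,"dy":0,"dz":0,"rx":0,"ry":0,"rz":0,"jaw":1}]'
```

```text
time_s: 4.55
position: [0.5471, -0.4512, 0.0213]
orientation: [0.27, 1.548, -0.276]
contact_force: [0.1, -1.3, -0.3]
gripper_width: 0.5
time_s: 5.15
position: [0.5476, -0.4522, 0.0235]
orientation: [0.269, 1.546, -0.277]
contact_force: [-1.5, 1.4, 6.9]
gripper_width: 0.172
```

```bash
python3 - <<'E'
from h import *
s=sensors.get_state(); print(s["position"],s["contact_force"],s["moment"],s["joint_vel"].round(3)); print(R.from_rotvec(s["orientation"]).as_matrix().round(3)); c=snap("wrist","w3");s=sensors.get_state(); print(s["position"],s["contact_force"])
E
```

```text
[ 0.54755335 -0.4522418   0.02352518] [-1.50530903  1.379316    6.94046955] [ 0.22958992  0.47653698 -0.04274278] [-0.001 -0.001  0.001 -0.002  0.001  0.001  0.001]
[[ 0.007  0.341  0.94 ]
 [-0.006  0.94  -0.341]
 [-1.    -0.003  0.009]]
[ 0.54756953 -0.45225094  0.02352713] [-1.87938639  1.12604192  6.92958442]
```

View pics/w3.png

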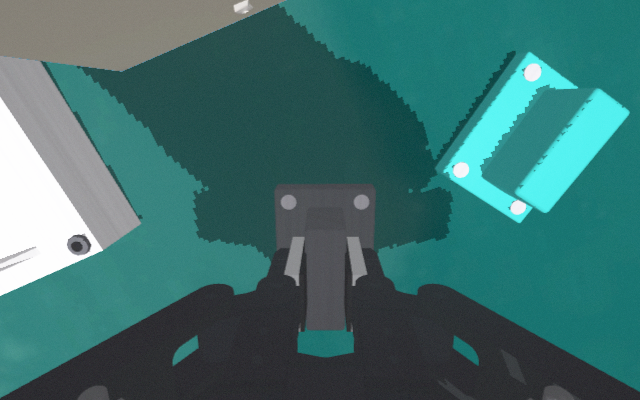

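```bash
python3 -m crank '[{"dx":-2,"dy":0,"dz":0,"rx":0,"ry":0,"rz":0,"jaw":1},{"dx":-5,"dy":0,"dz":0,"rx":0,"ry":0,"rz":0,"jaw":1},{"dx":-9,"dy":0,"dz":0,"rx":0,"ry":0,"rz":0,"jaw":1},{"dx":-12,"dy":0,"dz":0,"rx":0,"ry":0,"rz":0,"jaw":1},{"dx":-12,"dy":0,"dz":0,"rx":0,"ry":0,"rz":0,"jaw":1},{"dx":-12,"dy":0,"dz":0,"rx":0,"ry":0,"rz":0,"jaw":1}]'
python3 - <<'E'
from h import *
s=sensors.get_state(); print(s["position"],s["contact_force"],s["moment"]); print(R.from_rotvec(s["orientation"]).as_matrix().round(3)); c=snap("wrist","w4")
M=R.from_rotvec(s["orientation"]).as_matrix()
for off in (.0235,.019): 
  # project expected block corners: underside off below TCP
  pts=[s["position"]+M@np.array([off-h,y,z]) for h in (.014,) for y,z in ((.03,-.023),(.03,.023),(.022-.004+.0,0))]
  print(proj(c,pts).round(1))
E
```

```text
time_s: 5.8
position: [0.5468, -0.4512, 0.1437]
orientation: [0.269, 1.545, -0.276]
contact_force: [0.2, 1.5, -3.5]
gripper_width: 0.173
[ 0.54678736 -0.45123739  0.14372611] [ 0.18824478  1.45196583 -3.48307497] [0.07719499 0.05037325 0.01344178]
[[ 0.008  0.341  0.94 ]
 [-0.006  0.94  -0.341]
 [-1.    -0.003  0.009]]
[[275.1 185. ]
 [377.6 185. ]
 [326.3 210.5]]
[[273.6 187.4]
 [379.1 187.4]
 [326.3 213.6]]
```

View pics/w4.png

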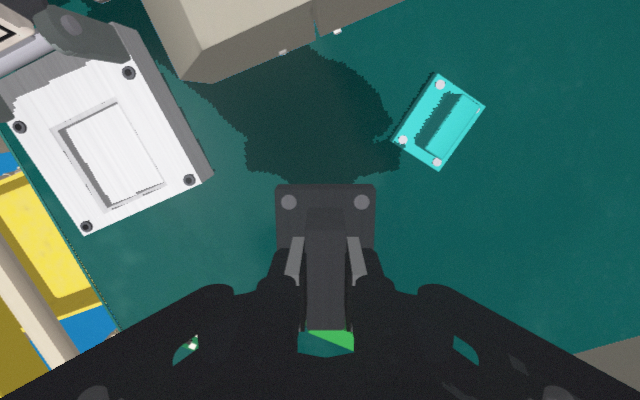

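```bash
python3 - <<'E'
from h import *
im=cv2.imread("pics/w4.png")
cv2.imwrite("pics/w4n.png",cv2.resize(im[50:240,0:220],None,fx=3.5,fy=3.1,interpolation=cv2.INTER_CUBIC)) if 0 else cv2.imwrite("pics/w4n.png",cv2.resize(im[50:220,0:220],None,fx=3.5,fy=3.5,interpolation=cv2.INTER_CUBIC))
E
```

```text
(no output)
```

View pics/w4n.png

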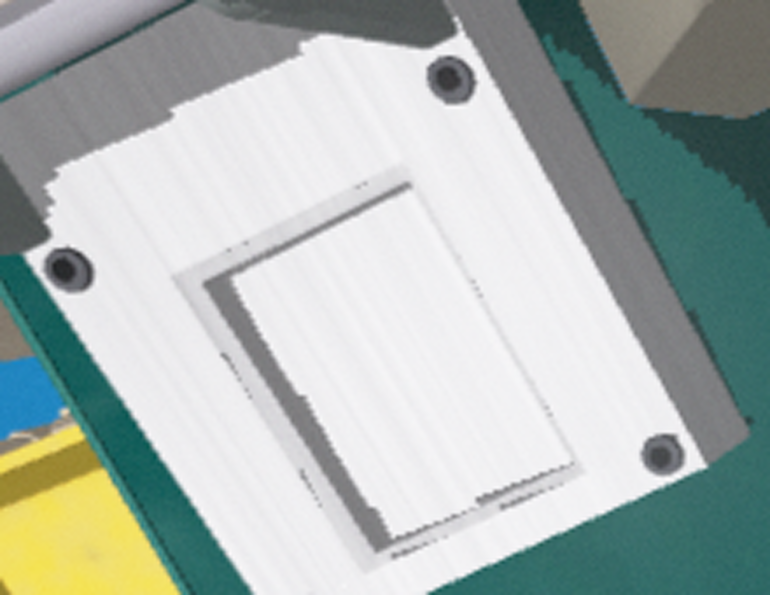

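```bash
python3 - <<'E'
from h import *
c=snap("wrist")
def q(pts,k,ou,ov,z): return np.array([onz(c,ou+(u+.5)/k-.5,ov+(v+.5)/k-.5,z) for u,v in pts])
def rep(n,X):
    print(n,X.mean(0).round(4),[np.linalg.norm(X[i]-X[(i+1)%4]).round(4) for i in range(4)],
      np.degrees(np.arctan2(*(X[0]-X[1]+X[3]-X[2])[[1,0]])).round(1),np.degrees(np.arctan2(*(X[0]-X[3]+X[1]-X[2])[[1,0]])).round(1))
rep("mouth",q([(178,275),(408,165),(582,470),(372,570)],3.5,0,50,.032))
rep("inner",q([(205,283),(412,185),(575,462),(380,550)],3.5,0,50,.029))
im=cv2.imread("pics/w4.png")
S=q([(68,270),(451,80),(662,455)],3.5,0,50,.032); S=np.vstack([S,onz(c,86,226.5,.032)]); rep("screws",S)
print(rel([.409,-.3705,.14],4))
E
```

```text
mouth [ 0.4089 -0.3727  0.032 ] [np.float64(0.0542), np.float64(0.0677), np.float64(0.0529), np.float64(0.0691)] -175.9 93.9
inner [ 0.4087 -0.3729  0.029 ] [np.float64(0.0494), np.float64(0.0628), np.float64(0.0489), np.float64(0.0632)] -176.5 94.4
screws [ 0.4071 -0.3697  0.032 ] [np.float64(0.0902), np.float64(0.0819), np.float64(0.0901), np.float64(0.0823)] -176.0 94.0
(array([  0.06,   2.83, -15.61]), array([-0.418,  0.005,  0.003]))
```

```bash
python3 - <<'E'
from h import *
print(rel([.409,-.372,.13],4))
E
python3 -m crank '[{"dx":0,"dy":1.5,"dz":-4,"rx":-0.1,"ry":0,"rz":0,"jaw":1},{"dx":0,"dy":2,"dz":-8,"rx":-0.25,"ry":0,"rz":0,"jaw":1},{"dx":0.5,"dy":2.7,"dz":-12,"rx":-0.35,"ry":0,"rz":0,"jaw":1},{"dx":1,"dy":2.7,"dz":-15.6,"rx":-0.418,"ry":0.005,"rz":0.003,"jaw":1},{"dx":1,"dy":2.7,"dz":-15.6,"rx":-0.418,"ry":0.005,"rz":0.003,"jaw":1},{"dx":1,"dy":2.7,"dz":-15.6,"rx":-0.418,"ry":0.005,"rz":0.003,"jaw":1},{"dx":1,"dy":2.7,"dz":-15.6,"rx":-0.418,"ry":0.005,"rz":0.003,"jaw":1}]'
python3 - <<'E'
from h import *
s=sensors.get_state(); print(s["position"],s["contact_force"],s["joint_pos"].round(2)); print(R.from_rotvec(s["orientation"]).as_matrix().round(3)); c=snap("wrist","w5"); print(rel([.409,-.372,.075],4))
E
```

```text
(array([  1.07,   2.69, -15.56]), array([-0.418,  0.005,  0.003]))
time_s: 6.6
position: [0.4097, -0.3719, 0.1303]
orientation: [-0.056, 1.57, 0.055]
contact_force: [1.4, 0.1, -2.4]
gripper_width: 0.176
[ 0.4096706  -0.37191622  0.13025729] [ 1.41400422  0.12327512 -2.35074956] [ 0.19  0.44  0.62  1.96 -0.33  0.85  1.05]
[[ 0.    -0.071  0.998]
 [-0.001  0.998  0.071]
 [-1.    -0.001  0.   ]]
(array([ 5.53,  0.02, -0.09]), array([0.001, 0.   , 0.001]))
```

View pics/w5.png

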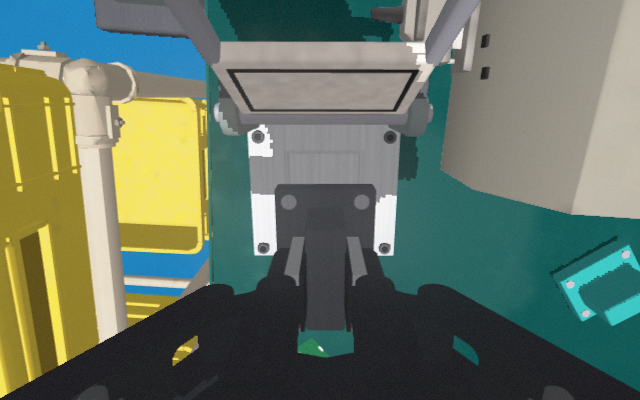

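```bash
python3 - <<'E'
from h import *
c=snap("wrist")
S=np.array([onz(c,u,v,.032) for u,v in [(258,136.5),(390,136.5),(385,248.5),(263,248)]])
print(S.round(4),S.mean(0))
B=np.array([onz(c,u,v,.1303-.0235+.014) for u,v in [(275.5,185),(376,185)]]);print(B,np.linalg.norm(B[0]-B[1]))
im=c["pixels"][110:270,230:410,::-1]; cv2.imwrite("pics/w5n.png",cv2.resize(im,None,fx=4,fy=3.7,interpolation=cv2.INTER_CUBIC))
E
```

```text
[[ 0.3606 -0.3329  0.032 ]
 [ 0.4506 -0.3265  0.032 ]
 [ 0.4569 -0.4093  0.032 ]
 [ 0.3659 -0.4153  0.032 ]] [ 0.40850557 -0.37097899  0.032     ]
[[ 0.38495394 -0.34347502  0.1208    ]
 [ 0.42993143 -0.34028403  0.1208    ]] 0.04509053522864955
```

View pics/w5n.png

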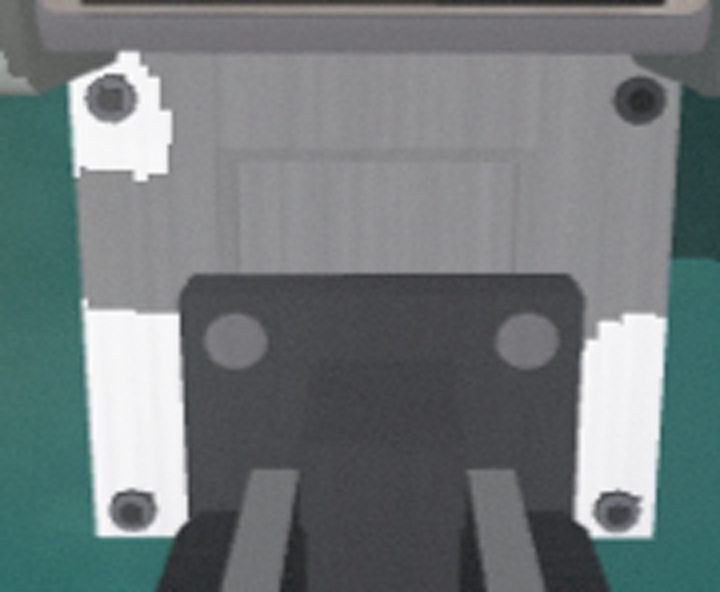

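```bash
python3 - <<'E'
from h import *
print(rel([.4088,-.374,.068],4))
E
python3 -m crank '[{"dx":2,"dy":-0.21,"dz":-0.11,"rx":0,"ry":0,"rz":0,"jaw":1},{"dx":4,"dy":-0.21,"dz":-0.11,"rx":0,"ry":0,"rz":0,"jaw":1},{"dx":5.5,"dy":-0.21,"dz":-0.11,"rx":0,"ry":0,"rz":0,"jaw":1},{"dx":6.2,"dy":-0.21,"dz":-0.11,"rx":0,"ry":0,"rz":0,"jaw":1},{"dx":6.2,"dy":-0.21,"dz":-0.11,"rx":0,"ry":0,"rz":0,"jaw":1},{"dx":6.2,"dy":-0.21,"dz":-0.11,"rx":0,"ry":0,"rz":0,"jaw":1}]'
python3 - <<'E'
from h import *
s=sensors.get_state(); print(s["position"],s["contact_force"]); c=snap("wrist","w6");print(rel([.4088,-.374,.068],4))
im=c["pixels"][90:250,220:430,::-1]; cv2.imwrite("pics/w6n.png",cv2.resize(im,None,fx=3.7,fy=3.7,interpolation=cv2.INTER_CUBIC))
E
```

```text
(array([ 6.24, -0.19, -0.12]), array([ 0.001, -0.   ,  0.001]))
time_s: 7.3
position: [0.4093, -0.3748, 0.0688]
orientation: [-0.057, 1.57, 0.055]
contact_force: [-0.1, 0.8, -2.8]
gripper_width: 0.174
[ 0.4092536  -0.37477426  0.06876735] [-0.10230411  0.75343449 -2.83595397]
(array([ 0.11,  0.09, -0.05]), array([0.001, 0.001, 0.002]))
```

View pics/w6n.png

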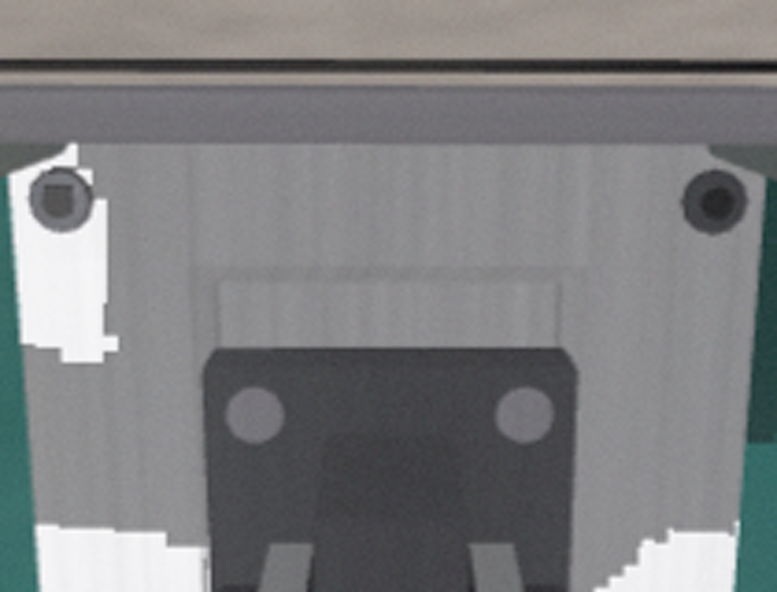

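```bash
python3 - <<'E'
from h import *
c=snap("wrist"); s=sensors.get_state()
f=lambda u,v,z: onz(c,220+(u+.5)/3.7-.5,90+(v+.5)/3.7-.5,z)
print("outer",f(390,266,.032),"inner",f(390,281,.029),"blk",f(390.5,348,s["position"][2]-.0095),s["position"])
print("in L/R",f(218,320,.029),f(562,320,.029),"blkLR",f(203,375,s["position"][2]-.0095),f(578,375,s["position"][2]-.0095))
E
```

```text
outer [ 0.40628049 -0.33899587  0.032     ] inner [ 0.40647686 -0.34169429  0.029     ] blk [ 0.40666175 -0.34410144  0.05967291] [ 0.40940616 -0.3748109   0.06917291]
in L/R [ 0.38209632 -0.34914886  0.029     ] [ 0.43168081 -0.34564017  0.029     ] blkLR [ 0.38414657 -0.34908097  0.05967291] [ 0.42967007 -0.34586362  0.05967291]
```

```bash
python3 -m crank '[{"dx":0.6,"dy":0.03,"dz":0,"rx":0,"ry":0,"rz":0,"jaw":1},{"dx":1.1,"dy":0.03,"dz":0,"rx":0,"ry":0,"rz":0,"jaw":1},{"dx":1.5,"dy":0.03,"dz":0,"rx":0,"ry":0,"rz":0,"jaw":1},{"dx":1.8,"dy":0.03,"dz":0,"rx":0,"ry":0,"rz":0,"jaw":1},{"dx":2.0,"dy":0.03,"dz":0,"rx":0,"ry":0,"rz":0,"jaw":1},{"dx":2.0,"dy":0.03,"dz":0,"rx":0,"ry":0,"rz":0,"jaw":1}]'
python3 - <<'E'
from h import *
s=sensors.get_state(); print(s["position"],s["contact_force"],s["moment"]); c=snap("wrist","w7")
print(rel([.409,-.374,.0455],4))
im=c["pixels"][90:250,220:430,::-1]; cv2.imwrite("pics/w7n.png",cv2.resize(im,None,fx=3.7,fy=3.7,interpolation=cv2.INTER_CUBIC))
E
```

```text
time_s: 8.0
position: [0.4091, -0.3742, 0.0487]
orientation: [-0.056, 1.57, 0.055]
contact_force: [-0.0, 1.2, -2.5]
gripper_width: 0.173
[ 0.40913662 -0.37415707  0.04870918] [-0.04296802  1.22685487 -2.50744797] [ 0.29204568  0.01864368 -0.05997279]
(array([ 0.34,  0.02, -0.02]), array([0.001, 0.001, 0.001]))
```

View pics/w7n.png

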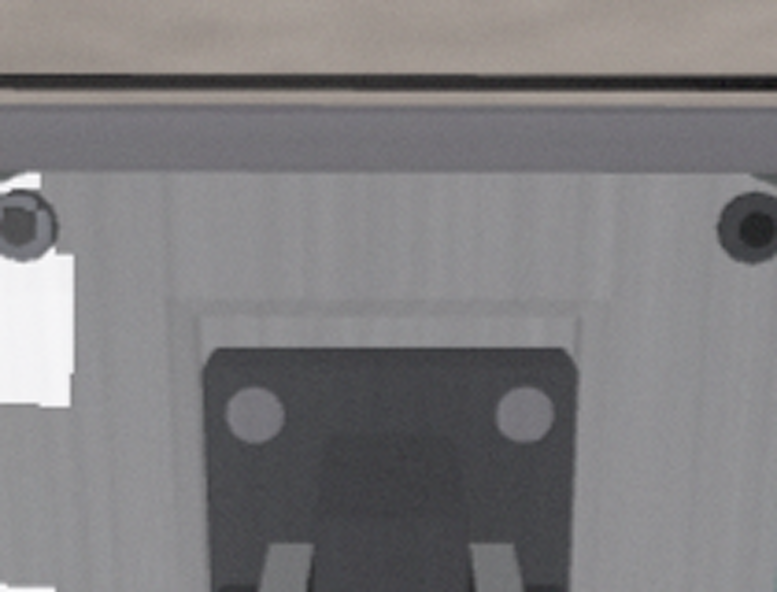

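```bash
python3 -m crank '[{"dx":0.2,"dy":0,"dz":0,"rx":0,"ry":0,"rz":0,"jaw":1},{"dx":0.3,"dy":0,"dz":0,"rx":0,"ry":0,"rz":0,"jaw":1},{"dx":0.4,"dy":0,"dz":0,"rx":0,"ry":0,"rz":0,"jaw":1},{"dx":0.4,"dy":0,"dz":0,"rx":0,"ry":0,"rz":0,"jaw":1}]'
python3 - <<'E'
from h import *
s=sensors.get_state(); print(s["position"],s["contact_force"],s["moment"])
E
```

```text
time_s: 8.45
position: [0.4092, -0.3741, 0.0455]
orientation: [-0.056, 1.569, 0.055]
contact_force: [-2.2, 2.3, 4.8]
gripper_width: 0.171
[ 0.40918385 -0.3740827   0.04549853] [-2.23531136  2.3436009   4.81256407] [0.50985401 0.29407347 0.00853843]
```

```bash
python3 -m crank '[{"dx":0,"dy":0,"dz":0,"rx":0,"ry":0,"rz":0,"jaw":0.6},{"dx":0,"dy":0,"dz":0,"rx":0,"ry":0,"rz":0,"jaw":0.6},{"dx":0,"dy":0,"dz":0,"rx":0,"ry":0,"rz":0,"jaw":0.6},{"dx":0,"dy":0,"dz":0,"rx":0,"ry":0,"rz":0,"jaw":0.6}]'
python3 - <<'E'
from h import *
s=sensors.get_state(); print(s["position"],s["contact_force"],s["moment"]); c=snap("wrist","w8")
E
```

```text
time_s: 8.85
position: [0.4092, -0.3744, 0.0456]
orientation: [-0.056, 1.569, 0.055]
contact_force: [-0.1, -0.2, 0.1]
gripper_width: 0.402
[ 0.40924966 -0.37436603  0.04558651] [-0.10868182 -0.21178355  0.10826117] [-0.03418088 -0.01574781  0.01759037]
```

View pics/w8.png

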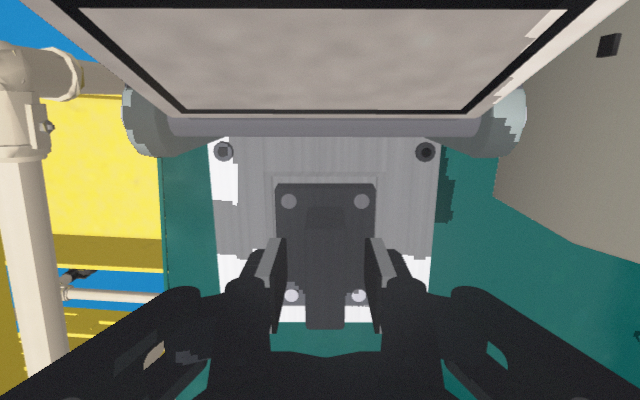

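```bash
python3 -m crank '[{"dx":-1,"dy":0,"dz":0,"rx":0,"ry":0,"rz":0,"jaw":0.6},{"dx":-3,"dy":0,"dz":0,"rx":0,"ry":0,"rz":0,"jaw":0.6},{"dx":-7,"dy":-1,"dz":0,"rx":0,"ry":0,"rz":0,"jaw":0.6},{"dx":-11,"dy":-3,"dz":0,"rx":0,"ry":0,"rz":0,"jaw":0.6},{"dx":-15,"dy":-4,"dz":0,"rx":0,"ry":0,"rz":0,"jaw":0.6},{"dx":-17,"dy":-4,"dz":0,"rx":0,"ry":0,"rz":0,"jaw":0.6},{"dx":-17,"dy":-4,"dz":0,"rx":0,"ry":0,"rz":0,"jaw":0.6}]'
python3 - <<'E'
from h import *
s=sensors.get_state(); print(s["position"],s["contact_force"],s["moment"]); c=snap("wrist","w9")
t=snap("top"); crop(t,320,200,420,260,7,"t9"); d=snap("side"); crop(d,330,160,400,240,7,"s9")
E
```

```text
time_s: 9.6
position: [0.4128, -0.4163, 0.2197]
orientation: [-0.059, 1.563, 0.05]
contact_force: [0.8, 0.6, -0.1]
gripper_width: 0.404
[ 0.41284139 -0.41632695  0.21973461] [ 0.75324143  0.627466   -0.07563422] [-0.01830733  0.05262141  0.00975436]
```

View pics/w9.png

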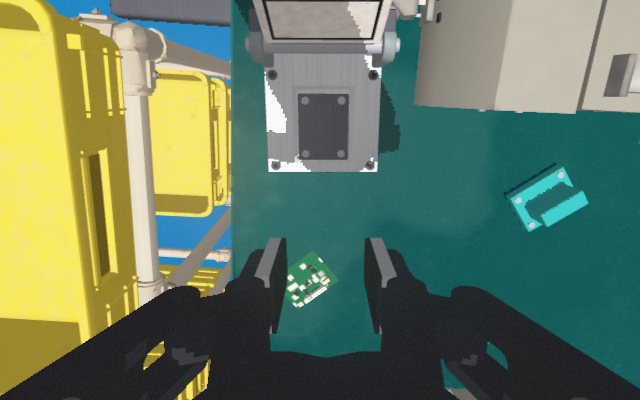

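View pics/s9.png

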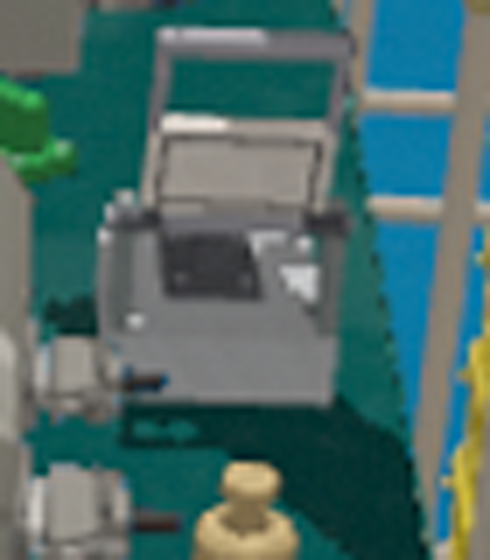

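Nest and block close-up to check that it is seated.

```bash
python3 - <<'E'
from h import *
im=cv2.imread("pics/w9.png")[20:190,240:410]; cv2.imwrite("pics/w9n.png",cv2.resize(im,None,fx=3.5,fy=3.5,interpolation=cv2.INTER_CUBIC))
E
```

```text
(no output)
```

View pics/w9n.png

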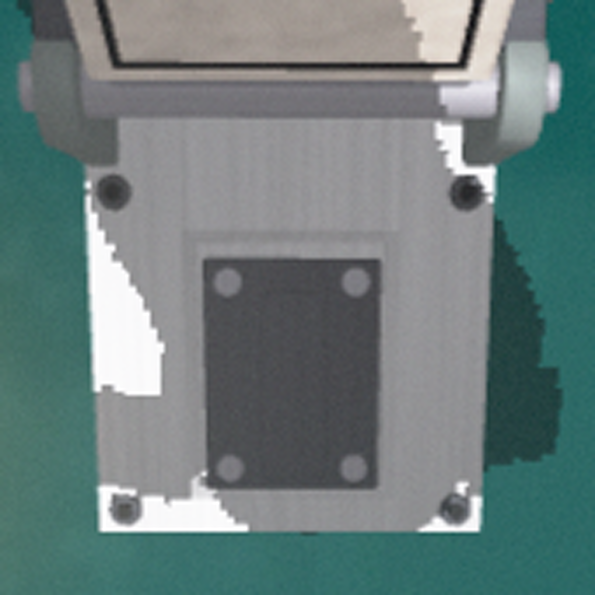

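View pics/t9.png

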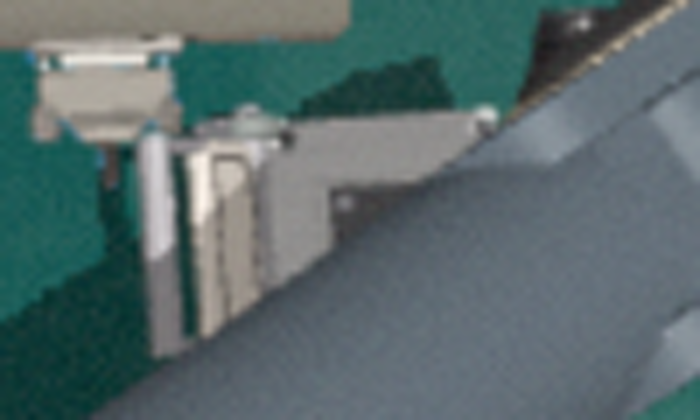

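```bash
python3 - <<'E'
from h import *
c=snap("wrist"); f=lambda u,v,z: onz(c,240+(u+.5)/3.5-.5,20+(v+.5)/3.5-.5,z)
for z in (.036,.044):
  X=np.array([f(u,v,z) for u,v in [(203,259),(381,259),(378,489),(207,487)]])
  print(z,X.mean(0).round(4),[np.linalg.norm(X[i]-X[(i+1)%4]).round(4) for i in range(4)],
      np.degrees(np.arctan2(*(X[0]-X[1]+X[3]-X[2])[[1,0]])).round(1),np.degrees(np.arctan2(*(X[0]-X[3]+X[1]-X[2])[[1,0]])).round(1))
# bar: nest->hinge->bar
n=np.array([.409,-.374,0]); ax=np.array([np.cos(np.radians(94)),np.sin(np.radians(94)),0])
h=n+.062*ax+[0,0,.085]
for q in (1.96,1.571):
  b=h-np.cos(q)*.108*ax+[0,0,np.sin(q)*.108]; print(q,b, "tcp",b-[0,0,bot.tcp_to_grasp])
t=snap("top"); b=h-np.cos(1.96)*.108*ax+[0,0,np.sin(1.96)*.108]; y=np.array([-ax[1],ax[0],0])
for cc in (t,snap("side"),c): print(proj(cc,[b-.041*y,b,b+.041*y]).round(1))
E
```

```text
0.036 [ 0.4063 -0.3707  0.036 ] [np.float64(0.0449), np.float64(0.0586), np.float64(0.0453), np.float64(0.058)] -176.3 94.1
0.044 [ 0.4063 -0.3701  0.044 ] [np.float64(0.0438), np.float64(0.0571), np.float64(0.0442), np.float64(0.0566)] -176.3 94.1
1.96 [ 0.40181642 -0.27127007  0.18492284] tcp [ 0.40181642 -0.27127007  0.16622284]
1.571 [ 0.40467356 -0.31212909  0.193     ] tcp [ 0.40467356 -0.31212909  0.1743    ]
[[341.5 218.7]
 [342.7 234.2]
 [343.8 249.8]]
[[352.2 165.5]
 [366.1 165.9]
 [379.9 166.3]]
[[425.1 -85.7]
 [327.5 -85.9]
 [229.7 -86.1]]
```

```bash
python3 - <<'E'
from h import *
print(rel([.402,-.271,.26],-86)); s=sensors.get_state(); print(s["joint_pos"].round(2))
E
```

```text
(array([-4.56, 14.26,  0.07]), array([-1.57 ,  0.   , -0.002]))
[ 0.21  0.38  0.67  1.81 -0.27  1.04  1.05]
```

```bash
python3 -m crank '[{"dx":-3,"dy":0,"dz":0,"rx":0.14,"ry":0,"rz":0,"jaw":0.3},{"dx":-4.6,"dy":0,"dz":0,"rx":0.28,"ry":0,"rz":0,"jaw":0.3},{"dx":-4.6,"dy":0,"dz":0,"rx":0.42,"ry":0,"rz":0,"jaw":0.3},{"dx":-4.6,"dy":0,"dz":0,"rx":0.56,"ry":0,"rz":0,"jaw":0.3},{"dx":-4.6,"dy":1,"dz":0,"rx":0.7,"ry":0,"rz":0,"jaw":0.3},{"dx":-4.6,"dy":3,"dz":0,"rx":0.84,"ry":0,"rz":0,"jaw":0.3},{"dx":-4.6,"dy":6,"dz":0,"rx":0.98,"ry":0,"rz":0,"jaw":0.3},{"dx":-4.6,"dy":9,"dz":0,"rx":1.12,"ry":0,"rz":0,"jaw":0.3},{"dx":-4.6,"dy":12,"dz":0,"rx":1.26,"ry":0,"rz":0,"jaw":0.3},{"dx":-4.6,"dy":14.3,"dz":0,"rx":1.4,"ry":0,"rz":0,"jaw":0.3},{"dx":-4.6,"dy":14.3,"dz":0,"rx":1.571,"ry":0,"rz":0,"jaw":0.3},{"dx":-4.6,"dy":14.3,"dz":0,"rx":1.571,"ry":0,"rz":0,"jaw":0.3},{"dx":-4.6,"dy":14.3,"dz":0,"rx":1.571,"ry":0,"rz":0,"jaw":0.3}]'
python3 - <<'E'
from h import *
s=sensors.get_state(); print(s["joint_pos"].round(2)); print(R.from_rotvec(s["orientation"]).as_matrix().round(3)); print(rel([.402,-.271,.166],-86))
c=snap("wrist","w10"); d=snap("side"); crop(d,310,90,420,220,4.5,"s10")
print(proj(c,[[.402-.041,-.271+.003,.185],[.402+.041,-.271-.003,.185]]))
E
```

```text
time_s: 11.2
position: [0.4012, -0.2706, 0.2601]
orientation: [1.155, 1.245, -1.156]
contact_force: [0.2, -0.7, 0.8]
gripper_width: 0.701
[-0.44  0.2   1.1   1.98 -0.2   1.09 -0.75]
[[-0.002  0.997  0.073]
 [ 0.001  0.073 -0.997]
 [-1.    -0.002 -0.001]]
(array([9.41, 0.1 , 0.05]), array([ 0.003, -0.001,  0.002]))
[[317.31840969 260.86955025]
 [335.86899383 141.04527291]]
```

View pics/w10.png

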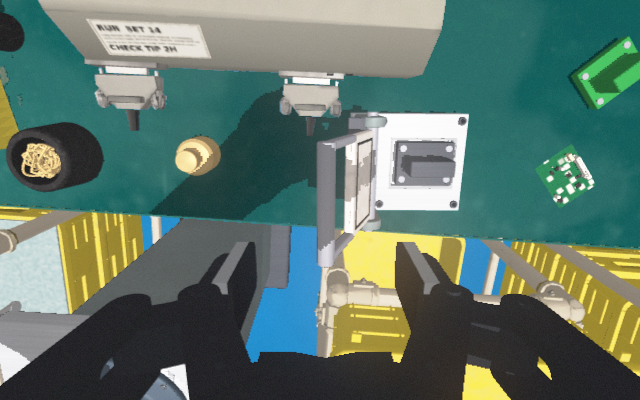

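View pics/s10.png

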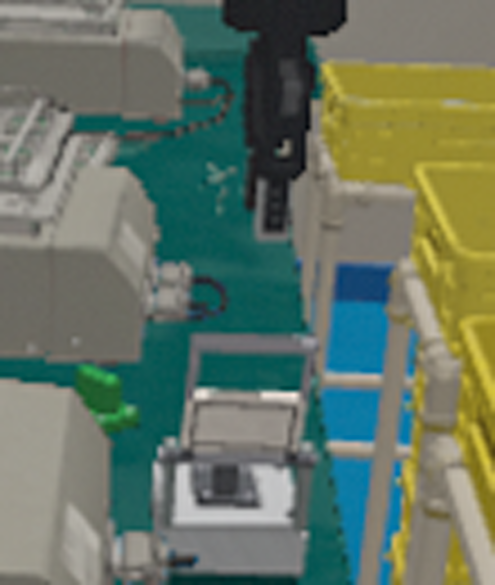

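```bash
python3 - <<'E'
from h import *
c=snap("wrist")
im=c["pixels"][110:280,290:400,::-1]; cv2.imwrite("pics/w10b.png",cv2.resize(im,None,fx=3.5,fy=3.5,interpolation=cv2.INTER_CUBIC))
print(proj(c,[[.361,-.274,.185],[.443,-.268,.185],[.402,-.271,.185]]))
d=snap("side"); print(proj(d,[[.4012,-.2706,.26],[.402,-.271,.185]]))
E
```

```text
[[325.45385712 261.2357479 ]
 [325.34407831 140.14325795]
 [325.40161934 203.61439884]]
[[368.41724097 141.29796724]
 [366.02349705 165.92720937]]
```

View pics/w10b.png

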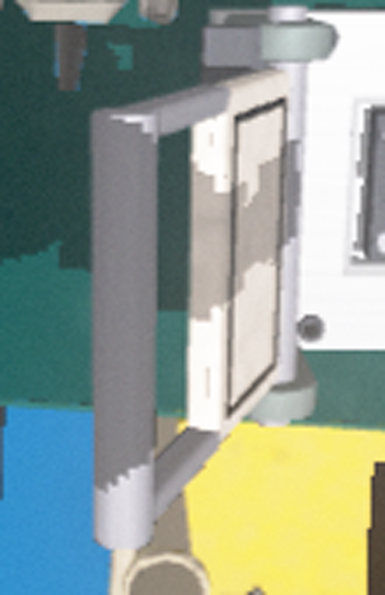

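```bash
python3 -m crank '[{"dx":4,"dy":0,"dz":0.05,"rx":0,"ry":0,"rz":0,"jaw":0.4},{"dx":7,"dy":0,"dz":0.05,"rx":0,"ry":0,"rz":0,"jaw":0.4},{"dx":9,"dy":0,"dz":0.05,"rx":0,"ry":0,"rz":0,"jaw":0.4},{"dx":9.4,"dy":0,"dz":0.05,"rx":0,"ry":0,"rz":0,"jaw":0.4},{"dx":9.4,"dy":0,"dz":0.05,"rx":0,"ry":0,"rz":0,"jaw":0.4},{"dx":9.4,"dy":0,"dz":0.05,"rx":0,"ry":0,"rz":0,"jaw":0.4}]'
python3 - <<'E'
from h import *
s=sensors.get_state(); print(s["position"],s["contact_force"],rel([.402,-.271,.166],-86))
c=snap("wrist","w11"); d=snap("side"); crop(d,310,90,420,220,4.5,"s11")
E
```

```text
time_s: 12.0
position: [0.4016, -0.2725, 0.1673]
orientation: [1.157, 1.241, -1.157]
contact_force: [0.3, 0.2, -0.5]
gripper_width: 0.598
[ 0.40155237 -0.2724816   0.16733706] [ 0.29159571  0.21916876 -0.53604179] (array([ 0.13,  0.06, -0.14]), array([ 0.001,  0.   , -0.   ]))
```

View pics/w11.png

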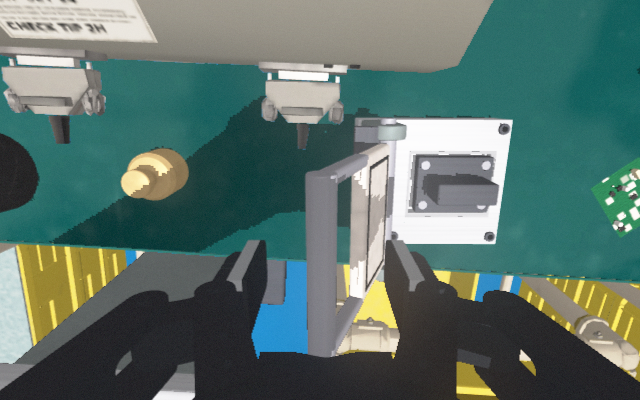

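View pics/s11.png

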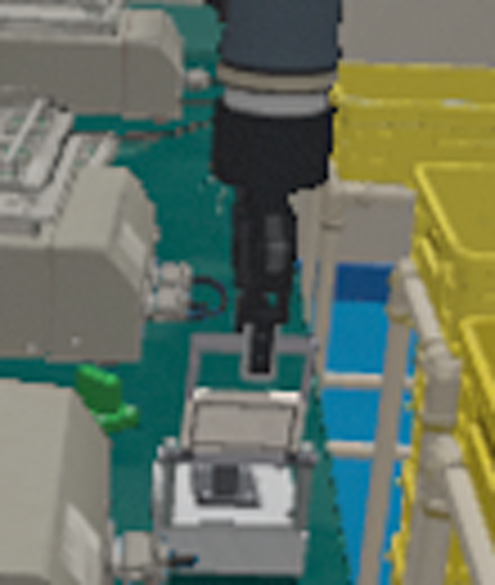

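```bash
python3 -m crank '[{"dx":0.2,"dy":0,"dz":-0.12,"rx":0,"ry":0,"rz":0,"jaw":0.6},{"dx":0.2,"dy":0,"dz":-0.12,"rx":0,"ry":0,"rz":0,"jaw":0.8},{"dx":0.2,"dy":0,"dz":-0.12,"rx":0,"ry":0,"rz":0,"jaw":1},{"dx":0.2,"dy":0,"dz":-0.12,"rx":0,"ry":0,"rz":0,"jaw":1},{"dx":0.2,"dy":0,"dz":-0.12,"rx":0,"ry":0,"rz":0,"jaw":1},{"dx":0.2,"dy":0,"dz":-0.12,"rx":0,"ry":0,"rz":0,"jaw":1},{"dx":0.2,"dy":0,"dz":-0.12,"rx":0,"ry":0,"rz":0,"jaw":1}]'
python3 - <<'E'
from h import *
s=sensors.get_state(); print(s["position"],s["contact_force"],s["moment"],s["joint_pos"].round(2)); print(R.from_rotvec(s["orientation"]).as_matrix().round(3))
E
```

```text
time_s: 12.8
position: [0.4019, -0.2709, 0.1658]
orientation: [1.158, 1.242, -1.155]
contact_force: [-0.9, 2.2, 5.7]
gripper_width: 0.114
[ 0.4018557  -0.27086475  0.16583137] [-0.92398154  2.18653051  5.67290074] [0.34908033 0.20946586 0.04584822] [-0.3   0.35  1.    2.09 -0.38  0.9  -0.58]
[[ 0.001  0.997  0.071]
 [ 0.001  0.071 -0.997]
 [-1.     0.001 -0.001]]
```

```bash
python3 -m crank '[{"dx":-0.1,"dy":0,"dz":0.3,"rx":0,"ry":0,"rz":0,"jaw":1},{"dx":-0.23,"dy":0,"dz":0.61,"rx":0,"ry":0,"rz":0,"jaw":1},{"dx":-0.38,"dy":0,"dz":1.1,"rx":0,"ry":0,"rz":0,"jaw":1},{"dx":-0.525,"dy":0,"dz":1.65,"rx":0,"ry":0,"rz":0,"jaw":1},{"dx":-0.64,"dy":0,"dz":2.2,"rx":0,"ry":0,"rz":0,"jaw":1},{"dx":-0.64,"dy":0,"dz":2.2,"rx":0,"ry":0,"rz":0,"jaw":1},{"dx":-0.64,"dy":0,"dz":2.2,"rx":0,"ry":0,"rz":0,"jaw":1}]'
python3 - <<'E'
from h import *
s=sensors.get_state(); print(s["position"],s["contact_force"],s["moment"])
c=snap("wrist","w12"); d=snap("side"); crop(d,310,90,420,220,4.5,"s12")
E
```

```text
time_s: 13.5
position: [0.4034, -0.2932, 0.1732]
orientation: [1.159, 1.242, -1.155]
contact_force: [-2.2, 3.9, 11.4]
gripper_width: 0.12
[ 0.40341027 -0.29320841  0.17317497] [-2.21572631  3.90076624 11.40380489] [ 1.11805957  0.56888804 -0.00600529]
```

View pics/w12.png

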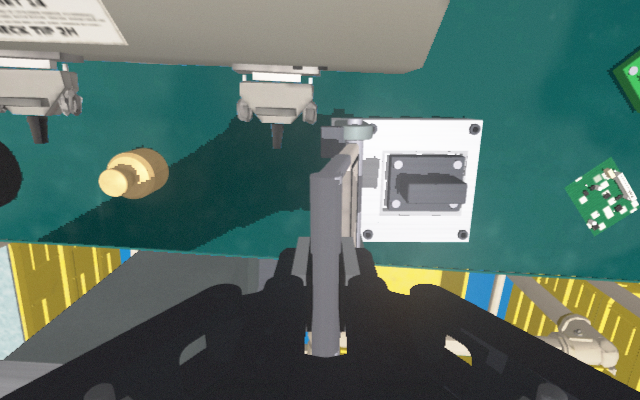

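View pics/s12.png

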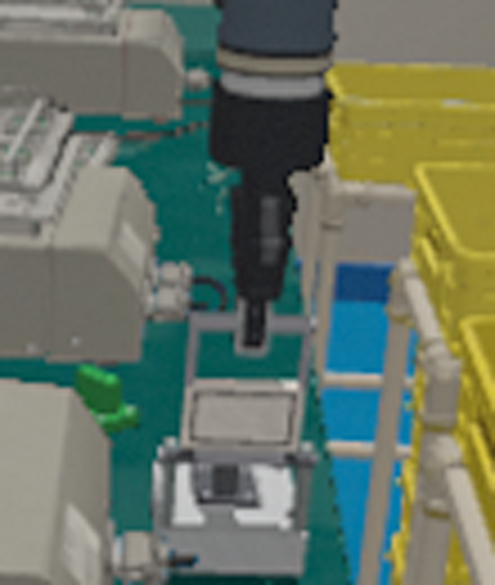

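```bash
python3 -m crank '[{"dx":-0.03,"dy":0,"dz":0.4,"rx":0,"ry":0,"rz":0,"jaw":1},{"dx":-0.06,"dy":0,"dz":0.8,"rx":0,"ry":0,"rz":0,"jaw":1},{"dx":-0.09,"dy":0,"dz":1.2,"rx":0,"ry":0,"rz":0,"jaw":1},{"dx":-0.11,"dy":0,"dz":1.6,"rx":0,"ry":0,"rz":0,"jaw":1},{"dx":-0.12,"dy":0,"dz":1.88,"rx":0,"ry":0,"rz":0,"jaw":1},{"dx":-0.12,"dy":0,"dz":1.88,"rx":0,"ry":0,"rz":0,"jaw":1},{"dx":-0.12,"dy":0,"dz":1.88,"rx":0,"ry":0,"rz":0,"jaw":1},{"dx":-0.12,"dy":0,"dz":1.88,"rx":0,"ry":0,"rz":0,"jaw":1}]'
python3 - <<'E'
from h import *
s=sensors.get_state(); print(s["position"],s["contact_force"],s["moment"])
c=snap("wrist","w13"); d=snap("side"); crop(d,330,140,400,240,6,"s13"); t=snap("top"); crop(t,320,200,420,260,7,"t13")
print(R.from_rotvec(s["orientation"]).as_matrix().round(3),s["joint_vel"].round(3))
E
```

```text
time_s: 14.4
position: [0.4048, -0.313, 0.1748]
orientation: [1.158, 1.24, -1.156]
contact_force: [-1.1, 2.0, 4.5]
gripper_width: 0.113
[ 0.40483798 -0.3130184   0.17476158] [-1.11857543  2.04680755  4.54400052] [ 0.68920087  0.2380729  -0.03999639]
[[ 0.002  0.998  0.07 ]
 [ 0.     0.07  -0.998]
 [-1.     0.002 -0.   ]] [-0.001 -0.     0.     0.002  0.    -0.    -0.002]
```

View pics/w13.png

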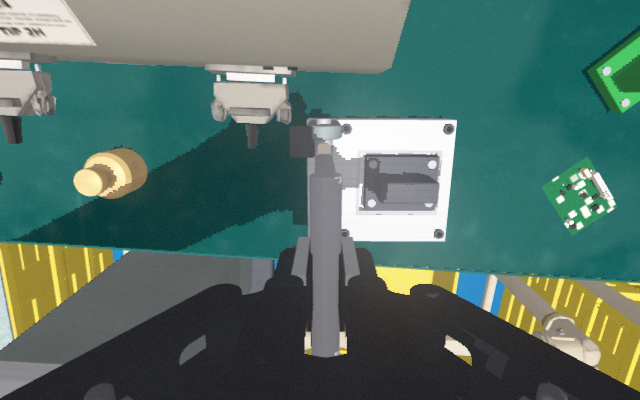

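View pics/s13.png

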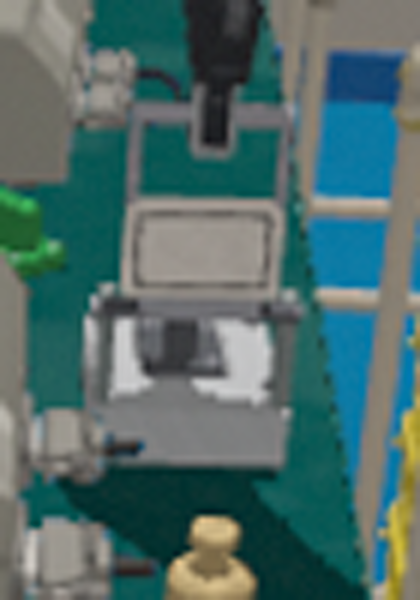

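View pics/t13.png

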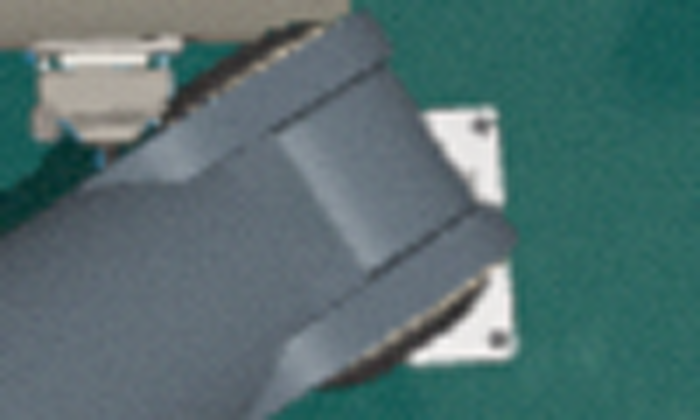

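```bash
python3 - <<'E'
from h import *
c=snap("wrist")
im=c["pixels"][100:260,290:470,::-1]; cv2.imwrite("pics/w13n.png",cv2.resize(im,None,fx=4,fy=3.7,interpolation=cv2.INTER_CUBIC))
S=np.array([onz(c,u,v,.032) for u,v in [(347,129),(448.5,129),(438.5,234),(345,234)]])
print(S.round(4),S.mean(0))
print("bar",onz(c,326,185,.193),onz(c,325.5,330,.193),"hinge lug",onz(c,324,130,.085))
n=np.array([.409,-.374,0]); ax=np.array([np.cos(np.radians(94)),np.sin(np.radians(94)),0])
y=np.array([np.sin(np.radians(94)),-np.cos(np.radians(94)),0]);h=n+.062*ax+[0,0,.085]
print(proj(c,[h+.052*y,h+.041*y+[0,0,.108],h+[0,0,.108]]))
E
```

```text
[[ 0.4496 -0.3273  0.032 ]
 [ 0.4554 -0.4088  0.032 ]
 [ 0.3652 -0.4149  0.032 ]
 [ 0.3594 -0.3334  0.032 ]] [ 0.40740438 -0.37110358  0.032     ]
bar [ 0.4410867  -0.31068584  0.193     ] [ 0.3795057  -0.31486449  0.193     ] hinge lug [ 0.45193568 -0.30877429  0.085     ]
[[324.10835763 122.83091693]
 [323.05228266 172.77169432]
 [323.14924681 274.70816329]]
```

View pics/w13n.png

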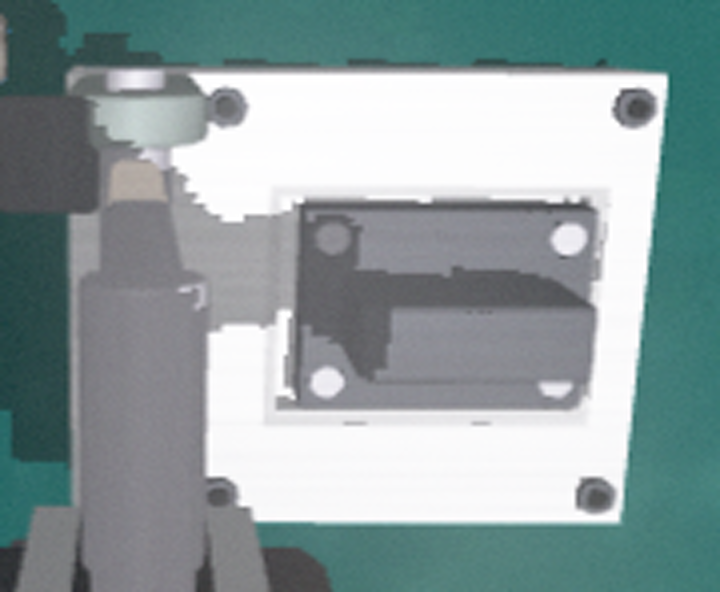

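```bash
python3 -m crank '[{"dx":0,"dy":0,"dz":-0.05,"rx":0,"ry":0,"rz":0,"jaw":1},{"dx":0,"dy":0,"dz":-0.11,"rx":0,"ry":0,"rz":0,"jaw":1},{"dx":0,"dy":0,"dz":-0.11,"rx":0,"ry":0,"rz":0,"jaw":1},{"dx":0,"dy":0,"dz":-0.11,"rx":0,"ry":0,"rz":0,"jaw":1},{"dx":0,"dy":0,"dz":-0.11,"rx":0,"ry":0,"rz":0,"jaw":1}]'
python3 - <<'E'
from h import *
s=sensors.get_state(); print(s["position"],s["contact_force"],s["moment"])
c=snap("wrist","w14")
im=c["pixels"][100:260,290:470,::-1]; cv2.imwrite("pics/w14n.png",cv2.resize(im,None,fx=4,fy=3.7,interpolation=cv2.INTER_CUBIC))
h=np.array([.4047,-.3121,.085]);y=np.array([.9976,.0698,0])
print((proj(c,[h+.052*y,h+.041*y+[0,0,.108]])-[290,100])*[4,3.7])
s=sensors.get_state(); print(s["position"])
E
```

```text
time_s: 15.1
position: [0.4047, -0.3121, 0.1748]
orientation: [1.158, 1.24, -1.156]
contact_force: [-0.5, 1.7, 2.8]
gripper_width: 0.117
[ 0.40474581 -0.31212248  0.17477124] [-0.48505528  1.70871452  2.82334941] [ 0.48428288  0.0948543  -0.03381275]
[[141.3538546   84.28421541]
 [141.60185985 268.83889311]]
[ 0.40473569 -0.31207643  0.17478417]
```

View pics/w14n.png

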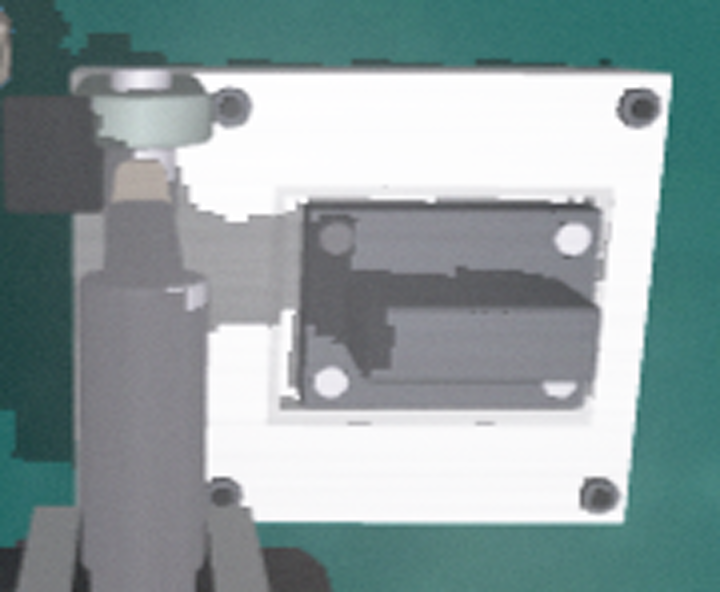

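```bash
python3 - <<'E'
from h import *
print(bot.finish_job())
s=sensors.get_state(); print(s["time_s"],s["position"],s["gripper_width"])
E
```

```text
the job is handed in; nothing more can be done
None
the job is handed in; nothing more can be done
```

I seated the dark steel block in the nest and let go of it. I then swung the flap up by its cross bar and handed in at about 15.2 s with the bar still gripped at the balance point.

- **Block:** Contact with the nest floor came at the expected height (tool at 45.5 mm). The close-up showed the block square at about 94°, matching the nest, with margin all round. The wrist camera after release placed the block about 3 mm off my nest estimate. The same image also shows it inside the pocket walls, so I put that down to calibration.
- **Flap:** The first stop was about 1 mm past balance, so I moved it back. At the end the bar was within about 0.2 mm of the hinge pin line in the wrist camera. The tool was at y = -0.3121 against a target of -0.312, with about 3 N on the wrist.
- **Limits:** The largest contact force I read was about 12 N. I never touched the loupe, brass weight, circuit board or tip cleaner, though I made no separate final check of their positions.
- **Refused call:** The first move call was refused because its rows left out some keys. Nothing moved, and I resent it complete.
- **After hand-in:** The state could no longer be read, so I have no check of the final second.

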